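# Find the unburnt candle tin by its weight and hold it up

### The arm

A 6-joint arm with a two-finger parallel gripper is mounted at the origin on the work surface. World frame = base frame: x ahead of the robot, y to its left, z up, the work surface at z = 0. Lengths are in m, angles in rad, forces in N, time in s.
With the tool pointing down it reaches from about 0.275 to 0.75 m from the base axis. Payload 10.2 kg.
Tool frame: the origin (TCP) lies at the very end of the fingers, on their centre line; the grasp point (between the pads) lies 19 mm behind it; z points along the fingers, y is the line along which they close (so a half turn about z gives the same grasp; the last joint's range is limited). The gripper opens to 85 mm and grips with 20 to 120 N. Pads are 22 mm wide; open, the fingers measure 114 mm over their backs; the gripper's body (76 mm by 85 mm) begins 54 mm behind the grasp point. The pads swing forward as they close: fully open they stand 13 mm farther back than shut.
Start: joints at [0.944, 0.313, 1.498, -0, 1.331, -0.223], TCP at [0.206, 0.483, 0.231] pointing down, gripper open.
Joint ranges: [-2.94, 2.94], [-0.97, 2.17], [0.19, 2.56], [-1.23, 4.37], [0.02, 3.11], [-2.88, 2.88]. Speed limits (rad/s): [2.39, 2.39, 3.01, 3.14, 3.14, 3.14].

### API

Orientations are given as a unit quaternion [x, y, z, w].
In Python, from workcell import arm, eyes, job gives the robot as it stands.
- The arm moves only by the tool move_arm, never from a script. Its argument "commands" is text: rows parted by semicolons, each of 5 numbers parted by spaces: the opening, from 0 (shut) to 1 (fully open), then the shift along the tool's x, y, z in cm, then the turn about the tool's z in rad. A call has 1 to 10 rows; each row shifts and turns the commanded pose from where the row before left it, along the tool's axes as they then stand; what a row does not reach is not made up. A row lasts 1/8 s, in which the tool goes at most 62.5 mm and 10.7 degrees, less where a joint would pass 70% of its speed; a pose out of reach is approached as far as the arm can. A call is refused whole if a number of a shift passes 6.25 or a number of a turn 0.188, either way. A call with a gripper value outside its range is refused whole. The fingers move at their own pace and stop on an object; "squeeze" is the grip in N (left out, the last holds). Time passes only in rows, so rows that do not move let the fingers close. It gives the time, the measured TCP pose, the force, the opening and the grip force at its end, in the units of the state.
- arm.sense(): the state, without advancing time (a new reading comes with each control period).
- eyes.capture(name): name is "side" or "top"; returns a dict with "color" (420x560x3 uint8, blue, green, red), "range_z" (420x560 float32, m along the optical axis (not along the pixel's ray), 0 where there is no reading), "vfov" (degrees; the focal length in pixels is half the picture's height over the tangent of half this angle, whatever the lens; pixels are square), "cx", "cy" (the principal point, pixels), "xyz" and "rotation" of the camera in the world. Camera axes: x right, y down, z forward; pixel columns grow to the right and rows downward; lengths in m; the calibration is good to about 2 mm. A picture is of the moment at which its call begins.
- job.job_done(): hands the job in; it is judged then, once.
The state is a dict: "time_s": time; "joint_positions": joint angles; "joint_vel": joint speeds; "effort": joint torques, N m; "ee_pos": TCP position; "tcp_rot": TCP orientation; "ft_force": force on the tool from outside, world axes, zero at the start; "ft_torque": the same for the moment, N m; "finger_gap": opening from 0.0 (shut) to 1.0 (fully open); "grasp_force": force on a finger pad.
Only numpy, scipy, OpenCV 4.12 (cv2) and the standard library are available. Lean on these libraries where they do the work, as an engineer would, in place of code of your own. Each camera call takes 0.05 s, during which the arm holds its last target. There are 200 camera calls.

### The job

The shade of the desk lamp hangs over a row of three identical lidded candle tins: swing it aside until it is clear of all three. Then heft the tins one after another from the robot's left to its right, lifting each a few centimetres clear of the desk and, before the next, setting it gently back upright on the bare desk about where it stood: one holds an unburnt candle and is plainly heavier than the other two. Finish while still holding that heaviest tin upright in the gripper, its base some 20 cm above the desk, with the other two standing on the desk, the lamp still aside and nothing else disturbed.

Things in the scene. Friction and masses are not known exactly. Their poses are not given: they have to be found in the camera images.
- table: the dark wooden desk; its top is the work surface, z = 0
- lamp: brushed-steel desk lamp: round base 156 mm across and 34 mm high, fixed to the desk, with an upright column (22 mm across, 16 mm in its upper half) up to its top ball at 303 mm. Origin: on the column's axis, at desk level
- lamp_arm (a joint): the lamp's horizontal arm (12 mm tube, 265 mm above the desk), which pivots about the column's axis and carries the shade at 250 mm from it. 0 = shade over the middle of the row; grows, clockwise from above, as the shade swings towards the robot and away to its left; range -0.5 to 2.0 rad, it stays where it is left. At the start -0.2 to 0.2; it moves under 1 N at the shade
- lamp_knob (a point): the black switch knob that stands upright on top of the shade: 18 mm across, 30 mm tall, steady on the arm (it does not turn by itself); this point is its centre, 304 mm above the desk. 9 mm of free height below the knob's lower end, then the 38 mm wide lamp socket. It can be pinched from above
- lamp_shade (a point): centre of the shade's lower rim, straight under the knob, 191 mm above the desk. The steel shade is round, 120 mm across here, 48 mm at its top, 74 mm high
- tin_left: closed round aluminium candle tin, 66 mm across, 88 mm high, straight sides, flush lid; the one at the robot's left (nearest the lamp's column). Origin: centre of its underside; z is its upright axis. The three tins look the same and stand about 120 mm apart in a row. Solid wax fills the unburnt one (260 to 310 g in all); the other two are burnt low (120 to 155 g)
- tin_middle: the same kind of tin, in the middle of the row
- tin_right: the same kind of tin, at the robot's right
- matchbox: matchbox 36 x 53 x 15 mm lying just behind the row, to be left alone. Origin: centre of its underside
- mug: white mug, 80 mm across, 92 mm high, with a handle at its own +y, behind the right end of the row; leave it alone. Origin: centre of its underside
- stapler: black stapler 150 x 36 x 53 mm, nearer the robot at its left; leave it alone. Origin: centre of its underside
- pen_pot: dark steel pot 76 mm across, 98 mm high, with pens up to 160 mm, towards the back right; leave it alone. Origin: centre of its underside
- vase: layered green and yellow glass candle vase, 92 mm across, 165 mm high, at the back; leave it alone. Origin: centre of its underside
- yacht: model sailing yacht on a stand, 290 mm long, 390 mm high, on a round leaf mat at the far right; leave it alone. Origin: centre of the stand's underside
- notebook: blue notebook 150 x 212 x 16 mm lying flat on the desk to the right, fixed. Origin: centre of its underside
Mind the look-alikes: they are no part of the job. What is shaped like the tin_left but brown or red is not meant.

How it is judged:
By the outcome, as a careful person would: the job done as asked, in the order asked, and still so for the second after the job is handed in, while the arm keeps its last pose, push and grip.
It also fails if it takes over 70 s, if anything falls off the work surface, if the arm or the gripper's body presses on something with over 40 N, if the wrist force passes 120 N, or if a joint passes its speed limit or range.

## Working session

There is one attempt and no reset: what is moved stays moved. The work goes in short steps, Python scripts to look and compute and a tool call to move; the robot and the scene stay as the last step left them, time stands still between calls to the robot, and variables do not carry over. Pictures are saved under pics/ and viewed, at most 10 in all, crops included, and the job is handed in when it is done.

Besides the shell and the picture viewer there is one more tool, called after "Emit:" as name(argument=value, ...) on one line, values as JSON. move_arm: Moves the arm, as the interface text tells. Its arguments: {"type":"object","properties":{"commands":{"type":"string"},"squeeze":{"type":"number"}},"required":["commands"]}

```bash
mkdir -p pics
cat > h.py <<'E'
import numpy as np,cv2
from workcell import arm,eyes,job
def cap(n,f=None):
    d=eyes.capture(n)
    if f: cv2.imwrite('pics/'+f,d['color'])
    return d
def cloud(d):
    h,w=d['range_z'].shape; f=h/2/np.tan(np.radians(d['vfov'])/2)
    v,u=np.mgrid[:h,:w]; z=d['range_z']
    p=np.stack([(u-d['cx'])/f*z,(v-d['cy'])/f*z,z],-1)
    P=p@np.array(d['rotation']).T+np.array(d['xyz']); P[z==0]=np.nan
    return P
E
python3 - <<'E'
from h import *
for n in('top','side'):
    d=cap(n,n+'0.png'); np.savez(n+'0.npz',P=cloud(d),c=d['color']); print(n,d['xyz'],np.round(d['rotation'],2),d['vfov'])
print(arm.sense())
E
```

```text
Traceback (most recent call last):
  File "h.py", line 11, in cloud
    P=p@np.array(d['rotation']).T+np.array(d['xyz']); P[z==0]=np.nan
      ~^~~~~~~~~~~~~~~~~~~~~~~~~~
ValueError: matmul: Input operand 1 has a mismatch in its core dimension 0, with gufunc signature (n?,k),(k,m?)->(n?,m?) (size 4 is different from 3)
```

Rotation is a quaternion.

```bash
sed -i "s/np.array(d\['rotation'\]).T/R.from_quat(d['rotation']).as_matrix().T/; 1a from scipy.spatial.transform import Rotation as R" h.py
python3 - <<'E'
from h import *
for n in('top','side'):
    d=cap(n,n+'0.png'); np.savez(n+'0.npz',P=cloud(d),c=d['color']); print(n,d['xyz'],np.round(d['rotation'],2),d['vfov'])
print(arm.sense())
E
```

```text
top [ 0.4000913  -0.12921828  2.00256296] [-0.71  0.71 -0.03  0.03] 42.57148570830411
side [ 0.53502295 -0.87513378  1.08236515] [ 0.94 -0.02 -0.   -0.35] 53.69750835004924
{'time_s': 0.15, 'joint_positions': array([ 9.43595910e-01,  3.13272320e-01,  1.49823425e+00, -4.90049153e-06,
        1.33093616e+00, -2.23403133e-01]), 'joint_vel': array([ 8.34933855e-05, -1.41632909e-03, -7.68491868e-04, -1.92497525e-03,
        1.68961859e-04,  9.76219673e-04]), 'effort': array([ 1.62073506e-03, -4.12370932e+01, -2.59796190e+01, -2.89781246e-04,
        3.26367124e-03,  1.42532335e-05]), 'ee_pos': array([0.20619106, 0.48263037, 0.23090234]), 'tcp_rot': array([ 2.00529178e-01,  9.79687638e-01, -3.88155412e-04, -1.73201152e-04]), 'ft_force': array([ 0.52847578,  0.41278866, -0.86395332]), 'ft_torque': array([ 0.02317183,  0.042412  , -0.01629204]), 'grasp_force': 0.0, 'finger_gap': 0.998219566879145}
```

View pics/top0.png

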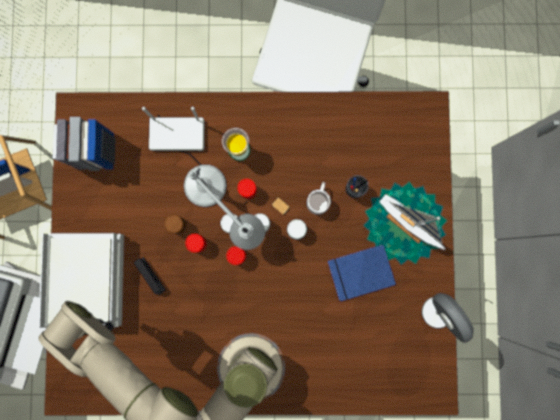

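View pics/side0.png

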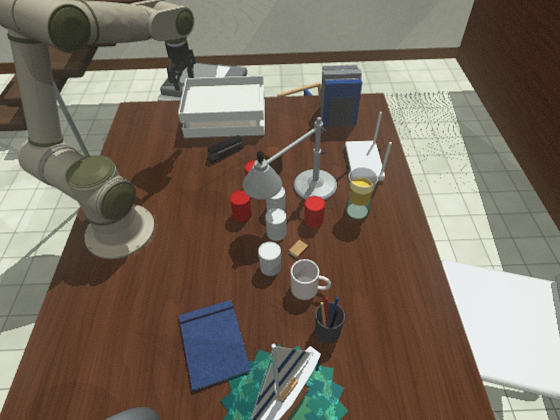

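Top view: the tins are silver-white at about (227,223), (262,220) and (297,229). The first two are partly hidden by the shade at (248,231). Look-alikes are red at (247,188), (195,242) and (236,256), and brown at (174,224). The matchbox is at (280,206), the mug at (318,202) and the lamp column at (205,180). I choose the three silver ones and will check them in a crop.

Run:
```python
from h import *
a=np.load('top0.npz');b=np.load('side0.npz')
A=cv2.resize(a['c'][150:280,140:340],(800,520),interpolation=cv2.INTER_CUBIC);cv2.imwrite('pics/crop0.png',A)
from scipy.spatial import cKDTree
P=np.vstack([a['P'].reshape(-1,3),b['P'].reshape(-1,3)]);c=np.vstack([a['c'].reshape(-1,3),b['c'].reshape(-1,3)]).astype(int)
s=np.arange(len(P))<a['c'].shape[0]*a['c'].shape[1]
# lid tops: z ~ .088
m=(abs(P[:,2]-.088)<.006)&(abs(P[:,0]-.5)<.35)&(abs(P[:,1])<.35)
Q=P[m];C=c[m]; S=s[m]
from scipy.sparse.csgraph import connected_components
for nm,sel in(('top',S),('side',~S)):
    q=Q[sel];cc=C[sel]
    if len(q)==0: continue
    g=cKDTree(q[:,:2]).sparse_distance_matrix(cKDTree(q[:,:2]),.008)
    n,l=connected_components(g)
    for i in range(n):
        k=l==i
        if k.sum()>15: print(nm,k.sum(),q[k].min(0).round(3),q[k].max(0).round(3),((q[k].min(0)+q[k].max(0))/2).round(3),np.median(cc[k],0))
for nm,d in(('top',a),('side',b)):
    q=d['P'].reshape(-1,3); m=(q[:,2]>.25)&(q[:,2]<.34)&(q[:,0]>.4)&(q[:,0]<.85)&(abs(q[:,1])<.25)
    m2=m&(q[:,2]>.297); print(nm,m2.sum()); print(q[m2].round(3).tolist()[:40])
```

```text
top 203 [ 0.618 -0.02   0.082] [0.68  0.042 0.094] [0.649 0.011 0.088] [ 26.  33. 231.]
top 20 [ 0.628 -0.273  0.082] [ 0.658 -0.227  0.093] [ 0.643 -0.25   0.088] [181.  185.5 188.5]
top 112 [0.493 0.058 0.082] [0.554 0.101 0.094] [0.524 0.08  0.088] [238. 237. 234.]
top 81 [ 0.5   -0.067  0.083] [ 0.554 -0.02   0.094] [ 0.527 -0.043  0.088] [231. 232. 228.]
top 211 [0.49  0.24  0.082] [0.551 0.304 0.094] [0.52  0.272 0.088] [ 48.  87. 136.]
top 212 [ 0.472 -0.198  0.082] [ 0.533 -0.134  0.094] [ 0.502 -0.166  0.088] [238. 239. 236.]
top 221 [0.423 0.163 0.082] [0.483 0.229 0.094] [0.453 0.196 0.088] [ 29.  35. 231.]
top 201 [0.377 0.018 0.082] [0.44  0.082 0.094] [0.408 0.05  0.088] [ 25.  31. 222.]
side 144 [0.488 0.242 0.082] [0.551 0.305 0.093] [0.52  0.273 0.088] [ 51.  75. 112.]
side 73 [0.422 0.172 0.082] [0.456 0.228 0.09 ] [0.439 0.2   0.086] [ 50.  54. 195.]
side 18 [0.658 0.162 0.084] [0.679 0.178 0.094] [0.669 0.17  0.089] [88.  92.  91.5]
side 82 [0.504 0.037 0.082] [0.554 0.087 0.091] [0.529 0.062 0.087] [223. 228. 218.]
side 231 [0.376 0.017 0.082] [0.439 0.082 0.092]
[... 1655 characters left out ...]
, 0.297], [0.666, 0.169, 0.298], [0.672, 0.168, 0.298], [0.485, 0.011, 0.318], [0.488, 0.009, 0.32], [0.483, 0.005, 0.32], [0.485, 0.005, 0.319], [0.488, 0.003, 0.321], [0.491, 0.008, 0.317], [0.494, 0.005, 0.319], [0.48, 0.003, 0.318], [0.483, 0.004, 0.317], [0.485, 0.004, 0.316], [0.488, 0.0, 0.32], [0.491, 0.005, 0.316], [0.494, 0.001, 0.319], [0.48, 0.0, 0.317], [0.483, -0.002, 0.319], [0.485, -0.002, 0.318], [0.488, -0.001, 0.318], [0.491, -0.004, 0.32], [0.494, -0.001, 0.317], [0.48, -0.005, 0.318], [0.483, -0.004, 0.317], [0.485, -0.006, 0.318], [0.488, -0.007, 0.319], [0.491, -0.005, 0.317], [0.494, -0.003, 0.315], [0.496, 0.003, 0.31], [0.479, -0.003, 0.312], [0.482, -0.002, 0.311]]
```

View pics/crop0.png

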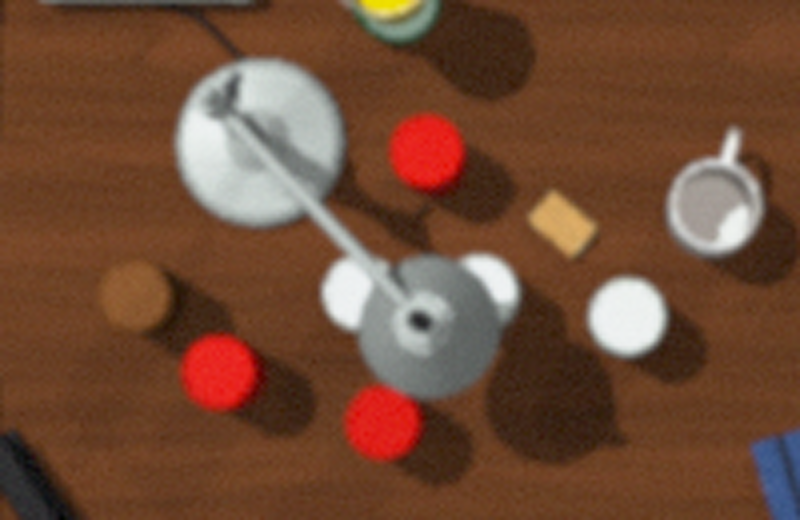

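The crop confirms three silver tins: left (360,295) and middle (490,285), both partly under the shade, and right (627,317). The knob is at (422,322). First I raise the gripper, then travel over the knob.

Emit:
move_arm(commands="1 0 0 -5 0; 1 0 0 -5 0; 1 0 0 -4 0", squeeze=20)

```text
time_s: 0.52
ee_pos: [0.2062, 0.4827, 0.3732]
tcp_rot: [0.201, 0.98, 0.0, 0.0]
ft_force: [0.3, 0.1, -1.5]
finger_gap: 0.996
grasp_force: 0.0
```

Emit:
move_arm(commands="1 -4.48 -3.33 0 0; 1 -4.48 -3.33 0 0; 1 -4.48 -3.33 0 0; 1 -4.48 -3.33 0 0; 1 -4.48 -3.33 0 0; 1 -4.48 -3.33 0 0; 1 -4.48 -3.33 0 0; 1 -4.48 -3.33 0 0; 1 -4.48 -3.33 0 0; 1 -4.48 -3.33 0 0")

```text
time_s: 1.78
ee_pos: [0.488, -0.0013, 0.3712]
tcp_rot: [0.201, 0.98, 0.0, -0.0]
ft_force: [0.3, 0.4, 0.3]
finger_gap: 1.003
grasp_force: 0.0
```

Emit:
move_arm(commands="0.6 0 0 0 -0.166; 0.6 0 0 0 -0.166; 0.6 0 0 0 -0.166; 0.6 0 0 0 -0.166; 0.6 0 0 0 -0.166; 0.6 0 0 0 -0.166; 0.6 0 0 0 -0.166; 0.6 0 0 0 0")

```text
time_s: 2.78
ee_pos: [0.4874, 0.0006, 0.3711]
tcp_rot: [-0.369, 0.929, 0.0, -0.0]
ft_force: [-0.3, -0.3, -0.0]
finger_gap: 0.598
grasp_force: 0.0
```

```bash
cat >> h.py <<'E'
def to(x,y,z,yaw=None):
    "remaining shift in tool axes (cm) and turn to world target; yaw = deg of tool y axis"
    s=arm.sense(); M=R.from_quat(s['tcp_rot']).as_matrix(); d=np.array([x,y,z])-s['ee_pos']
    Y=np.degrees(np.arctan2(M[1,1],M[0,1]))
    print('t',s['time_s'],'pos',s['ee_pos'].round(4),'yaw',Y.round(1),'j1,j6',s['joint_positions'][[0,5]].round(2),'F',s['ft_force'].round(2),'tilt',M[:,2].round(3),'gap',round(s['finger_gap'],3),s['grasp_force'])
    print('shift cm',(M.T@d*100).round(2),'turn',None if yaw is None else round(np.radians((Y-yaw+180)%360-180),3))
E
python3 -c "
from h import *
to(.487,.001,.289,133.5)"
```

```text
t 2.775 pos [0.4874 0.0006 0.3711] yaw 133.4 j1,j6 [-0.24 -2.57] F [-0.3  -0.27 -0.04] tilt [-0.  0. -1.] gap 0.598 0.0
shift cm [-0.01  0.05  8.21] turn -0.002
```

Emit:
move_arm(commands="0.6 0 0 4 0; 0.6 0 0 3 0; 0.6 0 0 1.2 0; 0.6 0 0 0 0; 0 0 0 0 0; 0 0 0 0 0; 0 0 0 0 0; 0 0 0 0 0; 0 0 0 0 0", squeeze=20)

```text
time_s: 3.9
ee_pos: [0.4878, 0.0005, 0.2903]
tcp_rot: [-0.37, 0.929, -0.001, 0.001]
ft_force: [-0.1, 0.5, 6.2]
finger_gap: 0.206
grasp_force: 21.5
```

```bash
python3 -c "
from h import *
to(.487,.001,.289,133.5)"
```

```text
t 3.9 pos [0.4878 0.0005 0.2903] yaw 133.4 j1,j6 [-0.24 -2.57] F [-0.14  0.54  6.21] tilt [ 0.002 -0.    -1.   ] gap 0.206 21.51615858078003
shift cm [0.02 0.09 0.13] turn -0.001
```

Emit:
move_arm(commands="0 0 0 -0.2 0; 0 -0.03 1.25 0 0.05; 0 -0.125 2.5 0 0.1; 0 -0.125 2.5 0 0.1; 0 -0.125 2.5 0 0.1; 0 -0.125 2.5 0 0.1; 0 -0.125 2.5 0 0.1; 0 0 0 0 0")

```text
time_s: 4.9
ee_pos: [0.4232, 0.1218, 0.2904]
tcp_rot: [-0.105, 0.994, 0.0, -0.002]
ft_force: [-2.0, -0.8, -7.7]
finger_gap: 0.202
grasp_force: 20.7
```

```bash
python3 -c "
from h import *
c=np.array([.668,.173]);s=arm.sense();v=s['ee_pos'][:2]-c;print(np.hypot(*v),np.degrees(np.arctan2(v[1],v[0])))
a=np.radians(-211);to(c[0]+.25*np.cos(a),c[1]+.25*np.sin(a),.291,58.5)"
```

```text
0.2501322627897495 -168.18024314102243
t 4.9 pos [0.4232 0.1218 0.2904] yaw 102.0 j1,j6 [ 0.01 -1.77] F [-2.   -0.85 -7.7 ] tilt [-0.003 -0.    -1.   ] gap 0.202 20.694030225276947
shift cm [-6.74 16.97 -0.07] turn 0.76
```

Tracking the arc well; continue another 0.75 rad.

Emit:
move_arm(commands="0 -0.03 1.25 0 0.05; 0 -0.125 2.5 0 0.1; 0 -0.125 2.5 0 0.1; 0 -0.125 2.5 0 0.1; 0 -0.125 2.5 0 0.1; 0 -0.125 2.5 0 0.1; 0 -0.125 2.5 0 0.1; 0 -0.125 2.5 0 0.1; 0 0 0 0 0")

```text
time_s: 6.02
ee_pos: [0.4541, 0.3031, 0.2904]
tcp_rot: [0.267, 0.964, -0.0, -0.002]
ft_force: [-7.7, 5.0, -3.0]
finger_gap: 0.206
grasp_force: 21.0
```

Emit:
move_arm(commands="0.5 0 0 0 0; 0.5 0 0 0 0; 0.5 0 0 0 0; 0.5 0 0 -3 0; 0.5 0 0 -5 0; 0.5 0 0 0 0")

```text
time_s: 6.78
ee_pos: [0.4555, 0.3019, 0.3751]
tcp_rot: [0.268, 0.964, 0.002, 0.003]
ft_force: [-0.2, 0.0, -0.9]
finger_gap: 0.502
grasp_force: 0.0
```

Run:
```python
from h import *
c=np.array([.668,.173])
for n in('top','side'):
    d=cap(n,n+'1.png');P=cloud(d).reshape(-1,3)
    col=d['color'].reshape(-1,3).astype(int); sat=col.max(1)-col.min(1)
    for x,y in((.523,.069),(.523,-.035),(.503,-.166)):
        m=(abs(P[:,2]-.088)<.006)&(np.hypot(P[:,0]-x,P[:,1]-y)<.055)&(sat<40)
        q=P[m];
        if m.sum(): print(n,m.sum(),q.min(0).round(4),q.max(0).round(4),((q.min(0)+q.max(0))/2).round(4))
    m=(P[:,2]>.3)&(P[:,2]<.33)&(np.hypot(P[:,0]-.454,P[:,1]-.302)<.03);print('knob',m.sum(),np.median(P[m],0).round(3) if m.any() else '')
to(.523,.069,.36,0)
```

```text
top 205 [0.4931 0.0399 0.0821] [0.5543 0.1014 0.094 ] [0.5237 0.0706 0.088 ]
top 197 [ 0.4931 -0.0666  0.0821] [ 0.5543 -0.0024  0.0939] [ 0.5237 -0.0345  0.088 ]
top 202 [ 0.4717 -0.1981  0.082 ] [ 0.5324 -0.1376  0.0936] [ 0.5021 -0.1679  0.0878]
knob 5 [0.461 0.297 0.307]
side 235 [0.494  0.0373 0.082 ] [0.5542 0.1044 0.0938] [0.5241 0.0708 0.0879]
side 272 [ 0.4932 -0.0683  0.0821] [ 0.5562 -0.0019  0.0932] [ 0.5247 -0.0351  0.0877]
side 331 [ 0.4717 -0.1993  0.082 ] [ 0.5335 -0.1326  0.0935] [ 0.5026 -0.166   0.0877]
knob 38 [0.455 0.298 0.313]
t 6.875 pos [0.4548 0.3016 0.3711] yaw 58.9 j1,j6 [ 0.37 -0.66] F [ 0.16  0.16 -0.32] tilt [ 0. -0. -1.] gap 0.503 0.0
shift cm [-17.84 -16.41   1.11] turn 1.029
```

View pics/side1.png

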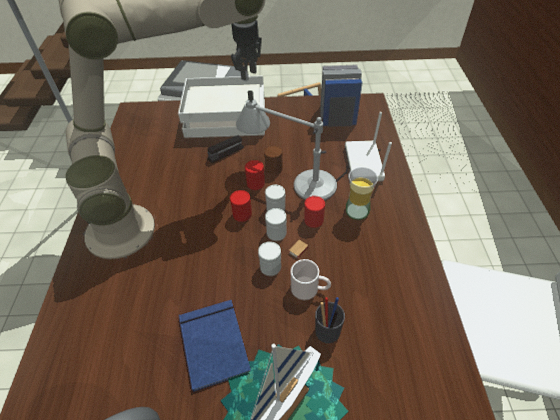

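The shade is aside, at (255,110) in the side view. The three tins stand uncovered at (275,197), (276,223) and (270,258). Now the left tin.

Emit:
move_arm(commands="1 -3.57 -3.28 0 0; 1 -3.57 -3.28 0 0; 1 -3.57 -3.28 0 0; 1 -3.57 -3.28 0 0; 1 -3.57 -3.28 0 0; 1 0 0 0 0")

```text
time_s: 7.62
ee_pos: [0.5234, 0.0666, 0.3695]
tcp_rot: [0.27, 0.963, -0.0, -0.001]
ft_force: [-0.3, 0.1, 0.0]
finger_gap: 0.997
grasp_force: 0.0
```

Emit:
move_arm(commands="1 0 0 0 0.1715; 1 0 0 0 0.1715; 1 0 0 0 0.1715; 1 0 0 0 0.1715; 1 0 0 0 0.1715; 1 0 0 0 0.1715; 1 0 0 0 0")

```text
time_s: 8.5
ee_pos: [0.5227, 0.07, 0.3706]
tcp_rot: [0.706, 0.708, -0.0, -0.001]
ft_force: [-0.7, -0.4, 0.1]
finger_gap: 0.996
grasp_force: 0.0
```

```bash
python3 -c "
from h import *
to(.524,.0707,.04,0)"
```

```text
t 8.5 pos [0.5227 0.07   0.3706] yaw 0.1 j1,j6 [-0.09 -0.09] F [-0.67 -0.43  0.12] tilt [-0.001  0.    -1.   ] gap 0.996 0.0
shift cm [ 0.06  0.18 33.06] turn 0.003
```

Emit:
move_arm(commands="1 0.06 0.15 5 0; 1 0 0 6 0; 1 0 0 6 0; 1 0 0 5 0; 1 0 0 4 0; 1 0 0 3 0; 1 0 0 2 0; 1 0 0 1 0; 1 0 0 0 0", squeeze=30)

```text
time_s: 9.62
ee_pos: [0.5243, 0.0701, 0.051]
tcp_rot: [0.706, 0.708, -0.0, -0.0]
ft_force: [-0.1, -0.2, 1.0]
finger_gap: 1.0
grasp_force: 0.0
```

```bash
python3 -c "
from h import *
to(.524,.0707,.04,0)"
```

```text
t 9.625 pos [0.5243 0.0701 0.051 ] yaw 0.1 j1,j6 [-0.09 -0.09] F [-0.07 -0.24  0.97] tilt [-0.001  0.    -1.   ] gap 1.0 0.0
shift cm [ 0.06 -0.02  1.1 ] turn 0.002
```

Emit:
move_arm(commands="1 0 0 1.1 0; 1 0 0 0 0; 0 0 0 0 0; 0 0 0 0 0; 0 0 0 0 0; 0 0 0 0 0; 0 0 0 0 0")

```text
time_s: 10.5
ee_pos: [0.5248, 0.0698, 0.0408]
tcp_rot: [0.707, 0.707, 0.0, 0.0]
ft_force: [-2.3, 0.7, 5.8]
finger_gap: 0.778
grasp_force: 34.1
```

Emit:
move_arm(commands="0 0 0 -0.5 0; 0 0 0 -1.5 0; 0 0 0 -2 0; 0 0 0 -1 0; 0 0 0 0 0; 0 0 0 0 0; 0 0 0 0 0; 0 0 0 0 0")

```text
time_s: 11.5
ee_pos: [0.5244, 0.0699, 0.0899]
tcp_rot: [0.707, 0.707, -0.0, -0.0]
ft_force: [0.2, 0.7, -0.3]
finger_gap: 0.777
grasp_force: 33.9
```

```bash
python3 -c "
from h import *
to(.524,.0707,.04,0);print(arm.sense()['effort'].round(3))
d=cap('side','s2.png');cv2.imwrite('pics/s2c.png',cv2.resize(d['color'][120:300,200:380],(540,540)));print(arm.sense()['ft_force'])
d=cap('top');print(arm.sense()['ft_force'])"
```

```text
t 11.5 pos [0.5244 0.0699 0.0899] yaw -0.0 j1,j6 [-0.09 -0.09] F [ 0.24  0.71 -0.3 ] tilt [-0.001  0.    -1.   ] gap 0.777 33.949696104973555
shift cm [ 0.08 -0.03  4.99] turn -0.0
[ 3.0000e-03 -4.5044e+01 -2.2069e+01  1.0000e-03  2.0000e-03 -0.0000e+00]
[-0.86074986  0.83736316 -1.31041647]
[-0.25472512  0.39630653 -1.4062692 ]
```

```bash
cat >> h.py <<'E'
def weigh(n=14):
    L=[]
    for _ in range(n):
        eyes.capture('top'); s=arm.sense(); L.append([*s['ft_force'],*s['effort'][1:3]])
    L=np.array(L); print('mean',L.mean(0).round(3),'sd',L.std(0).round(3))
E
python3 -c "
from h import *
weigh()"
```

```text
mean [ -0.168  -0.115  -1.538 -45.038 -22.106] sd [0.461 0.669 0.46  0.017 0.009]
```

View pics/s2c.png

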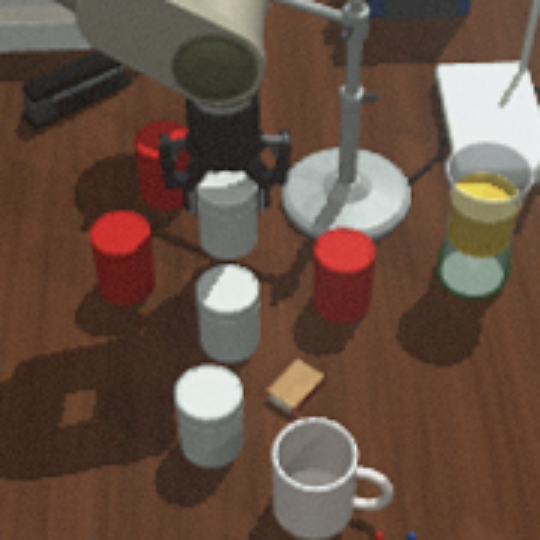

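The left tin hangs at (228,210) in the crop, weighing about 1.5 N, so it's a light one. Setting it back.

Emit:
move_arm(commands="0 0 0 1.5 0; 0 0 0 1.5 0; 0 0 0 1 0; 0 0 0 0.5 0; 0 0 0 0.3 0; 0 0 0 0.1 0; 0 0 0 0.05 0; 0 0 0 0 0")

```text
time_s: 13.3
ee_pos: [0.5246, 0.0699, 0.041]
tcp_rot: [0.707, 0.707, 0.0, 0.0]
ft_force: [-0.3, 0.6, -0.9]
finger_gap: 0.777
grasp_force: 34.0
```

```bash
python3 -c "
from h import *
weigh(3);to(.524,.0707,.04,0)"
```

```text
mean [ 2.0000e-02  2.3100e-01 -1.3510e+00 -4.6298e+01 -2.0082e+01] sd [0.473 0.959 0.39  0.019 0.006]
t 13.45 pos [0.5246 0.0699 0.0409] yaw 0.0 j1,j6 [-0.09 -0.09] F [ 0.55 -0.47 -1.48] tilt [ 0. -0. -1.] gap 0.774 33.95867647603154
shift cm [ 0.08 -0.06  0.09] turn 0.0
```

Not yet touching; lower in tiny steps.

Emit:
move_arm(commands="0 0 0 0.08 0; 0 0 0 0 0; 0 0 0 0 0")

```text
time_s: 13.82
ee_pos: [0.5247, 0.0698, 0.0408]
tcp_rot: [0.707, 0.707, 0.0, 0.0]
ft_force: [-3.4, -0.4, 7.8]
finger_gap: 0.773
grasp_force: 34.6
```

```bash
python3 -c "
from h import *
weigh(3);to(.524,.0707,.04,0)"
```

```text
mean [ -4.141  -0.195   8.038 -42.194 -19.326] sd [0.214 0.093 0.176 0.001 0.   ]
t 13.975 pos [0.5246 0.0699 0.0408] yaw 0.0 j1,j6 [-0.09 -0.09] F [-4.32 -0.29  8.09] tilt [ 0. -0. -1.] gap 0.772 34.628956988453865
shift cm [ 0.08 -0.06  0.08] turn 0.0
```

Emit:
move_arm(commands="1 0 0 0 0; 1 0 0 0 0; 1 0 0 0 0; 1 0 0 -1 0; 1 0 0 -4 0; 1 0 0 -5 0; 1 -3.5 0 0 0; 1 -3.5 0 0 0; 1 -3.5 0 0 0; 1 0 0 0 0")

```text
time_s: 15.22
ee_pos: [0.5247, -0.0369, 0.1406]
tcp_rot: [0.708, 0.706, 0.0, 0.0]
ft_force: [-0.4, -0.2, 0.1]
finger_gap: 0.999
grasp_force: 0.0
```

Run:
```python
from h import *
weigh(6)
d=cap('side');P=cloud(d).reshape(-1,3)
for x,y in((.524,.0705),(.524,-.035),(.503,-.166)):
    m=(abs(P[:,2]-.088)<.006)&(np.hypot(P[:,0]-x,P[:,1]-y)<.045); q=P[m]
    if m.sum(): print(m.sum(),q.min(0).round(4),q.max(0).round(4))
to(.524,-.035,.04,0)
```

```text
mean [-5.1300e-01  3.5000e-02  1.4100e-01 -4.2833e+01 -2.3556e+01] sd [0.342 0.318 0.431 0.085 0.071]
158 [0.4941 0.0382 0.0822] [0.5569 0.0818 0.0926]
275 [ 0.4932 -0.0697  0.0826] [ 5.563e-01 -1.000e-04  9.300e-02]
326 [ 0.4717 -0.2012  0.0821] [ 0.5335 -0.1339  0.0923]
t 15.575 pos [ 0.5245 -0.0344  0.1401] yaw 0.1 j1,j6 [-0.29 -0.29] F [-0.39 -0.28 -0.12] tilt [ 0.  0. -1.] gap 1.0 0.0
shift cm [-0.06 -0.05 10.01] turn 0.001
```

Emit:
move_arm(commands="1 -0.05 0 3 0; 1 0 0 4 0; 1 0 0 2 0; 1 0 0 1 0; 1 0 0 0 0; 0 0 0 0 0; 0 0 0 0 0; 0 0 0 0 0; 0 0 0 0 0; 0 0 0 0 0")

```text
time_s: 16.82
ee_pos: [0.5251, -0.0357, 0.0412]
tcp_rot: [0.707, 0.707, 0.0, 0.001]
ft_force: [-1.9, -0.1, 6.1]
finger_gap: 0.771
grasp_force: 34.0
```

Emit:
move_arm(commands="0 0 0 -0.5 0; 0 0 0 -1.5 0; 0 0 0 -2 0; 0 0 0 -1 0; 0 0 0 0 0; 0 0 0 0 0; 0 0 0 0 0; 0 0 0 0 0")

```text
time_s: 17.82
ee_pos: [0.5244, -0.0356, 0.0896]
tcp_rot: [0.707, 0.707, -0.0, -0.0]
ft_force: [0.3, 1.0, -1.1]
finger_gap: 0.772
grasp_force: 34.0
```

```bash
python3 -c "
from h import *
weigh(20);to(.524,-.035,.04,0)"
```

```text
mean [ 4.0000e-03  2.5000e-01 -1.4110e+00 -4.4791e+01 -2.2082e+01] sd [0.608 0.557 0.493 0.018 0.013]
t 18.825 pos [ 0.5245 -0.0356  0.09  ] yaw -0.0 j1,j6 [-0.29 -0.29] F [-0.18  0.44 -1.11] tilt [ 0. -0. -1.] gap 0.769 33.98692135233432
shift cm [ 0.06 -0.05  5.  ] turn -0.0
```

About 1.4 N, so this one is light too. Setting it back the same way.

Emit:
move_arm(commands="0 0 0 1.5 0; 0 0 0 1.5 0; 0 0 0 1 0; 0 0 0 0.5 0; 0 0 0 0.3 0; 0 0 0 0.1 0; 0 0 0 0.06 0; 0 0 0 0.06 0; 0 0 0 0 0; 0 0 0 0 0")

```text
time_s: 20.08
ee_pos: [0.5246, -0.0357, 0.0411]
tcp_rot: [0.707, 0.707, 0.0, 0.0]
ft_force: [-6.5, 0.5, 12.1]
finger_gap: 0.769
grasp_force: 35.0
```

```bash
python3 -c "
from h import *
weigh(3)"
```

```text
mean [ -6.077   1.212  12.005 -40.104 -19.465] sd [0.318 0.639 0.515 0.    0.   ]
```

Emit:
move_arm(commands="1 0 0 0 0; 1 0 0 0 0; 1 0 0 0 0; 1 0 0 -1 0; 1 0 0 -4 0; 1 0 0 -5 0; 1 -4.4 -0.75 0 0; 1 -4.4 -0.75 0 0; 1 -4.3 -0.7 0 0; 1 0 0 0 0")

```text
time_s: 21.48
ee_pos: [0.5022, -0.169, 0.1404]
tcp_rot: [0.708, 0.706, -0.0, 0.0]
ft_force: [0.3, 1.1, -0.1]
finger_gap: 1.002
grasp_force: 0.0
```

Run:
```python
from h import *
d=cap('side');P=cloud(d).reshape(-1,3)
for x,y in((.524,.0705),(.524,-.035),(.503,-.166)):
    m=(abs(P[:,2]-.088)<.006)&(np.hypot(P[:,0]-x,P[:,1]-y)<.045); q=P[m]
    if m.sum(): print(m.sum(),q.min(0).round(4),q.max(0).round(4))
to(.5025,-.167,.04,0)
```

```text
40 [0.5428 0.0418 0.082 ] [0.5573 0.0919 0.0916]
15 [ 0.5444 -0.05    0.0824] [ 0.5557 -0.0083  0.0905]
327 [ 0.4717 -0.1999  0.0822] [ 0.5336 -0.1337  0.0918]
t 21.525 pos [ 0.5024 -0.1674  0.1403] yaw -0.1 j1,j6 [-0.54 -0.54] F [-1.13  1.11  0.28] tilt [ 0. -0. -1.] gap 1.001 0.0
shift cm [ 0.04  0.   10.03] turn -0.002
```

Emit:
move_arm(commands="1 0 0 3 0; 1 0 0 4 0; 1 0 0 2 0; 1 0 0 1 0; 1 0 0 0 0; 0 0 0 0 0; 0 0 0 0 0; 0 0 0 0 0; 0 0 0 0 0; 0 0 0 0 0")

```text
time_s: 22.78
ee_pos: [0.503, -0.1667, 0.041]
tcp_rot: [0.707, 0.707, 0.0, 0.001]
ft_force: [-2.3, 1.2, 5.9]
finger_gap: 0.773
grasp_force: 33.8
```

Emit:
move_arm(commands="0 0 0 -0.5 0; 0 0 0 -1.5 0; 0 0 0 -2 0; 0 0 0 -1 0; 0 0 0 0 0; 0 0 0 0 0; 0 0 0 0 0; 0 0 0 0 0")

```text
time_s: 23.78
ee_pos: [0.5024, -0.1666, 0.0894]
tcp_rot: [0.707, 0.707, -0.0, -0.0]
ft_force: [-0.9, -0.1, -1.7]
finger_gap: 0.775
grasp_force: 34.4
```

```bash
python3 -c "
from h import *
weigh(20);to(.5025,-.167,.04,0)"
```

```text
mean [ 2.0000e-03  8.0000e-02 -2.4560e+00 -4.5752e+01 -2.2499e+01] sd [0.508 0.452 0.42  0.019 0.013]
t 24.775 pos [ 0.5025 -0.1666  0.0898] yaw 0.0 j1,j6 [-0.54 -0.54] F [ 0.03 -0.25 -2.11] tilt [ 0. -0. -1.] gap 0.777 34.440265372395515
shift cm [-0.04 -0.    4.98] turn 0.0
```

About 2.5 N: the right tin is the heavy one. Raise it 15 cm more.

Emit:
move_arm(commands="0 0 0 -1.5 0; 0 0 0 -3 0; 0 0 0 -3 0; 0 0 0 -3 0; 0 0 0 -2.5 0; 0 0 0 -1.5 0; 0 0 0 -0.5 0; 0 0 0 0 0; 0 0 0 0 0; 0 0 0 0 0")

```text
time_s: 26.02
ee_pos: [0.5024, -0.1665, 0.2392]
tcp_rot: [0.707, 0.707, -0.0, -0.001]
ft_force: [-0.2, -0.7, -2.7]
finger_gap: 0.777
grasp_force: 34.7
```

```bash
python3 -c "
from h import *
weigh(6);d=cap('side','s3.png');P=cloud(d).reshape(-1,3)
for x,y in((.524,.0705),(.524,-.035)):
    m=(abs(P[:,2]-.088)<.006)&(np.hypot(P[:,0]-x,P[:,1]-y)<.045); q=P[m]
    if m.sum(): print(m.sum(),q.min(0).round(4),q.max(0).round(4))
m=(np.hypot(P[:,0]-.5025,P[:,1]+.167)<.036)&(P[:,2]>.12)&(P[:,2]<.3);print(np.percentile(P[m,2],[0,1,3]))
to(.5025,-.167,.24,0)"
```

```text
mean [  0.335   0.081  -2.645 -42.87  -27.13 ] sd [0.207 0.532 0.233 0.011 0.012]
19 [0.5435 0.0489 0.0833] [0.5567 0.07   0.0909]
52 [ 0.537  -0.0655  0.082 ] [ 0.5594 -0.0183  0.0916]
[0.19575539 0.20046785 0.2039103 ]
t 26.375 pos [ 0.5025 -0.1666  0.2398] yaw -0.0 j1,j6 [-0.54 -0.54] F [ 0.13  0.49 -1.81] tilt [ 0. -0. -1.] gap 0.775 34.705167543143034
shift cm [-0.04 -0.   -0.02] turn -0.0
```

View pics/s3.png

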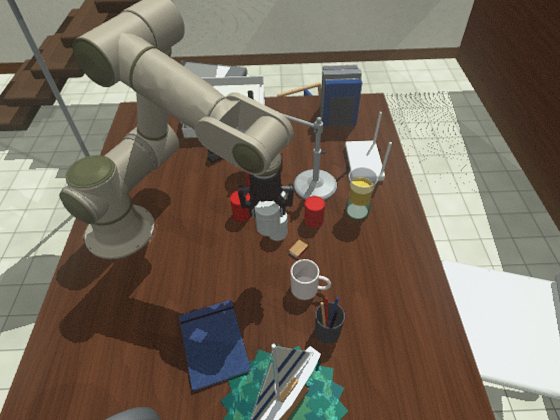

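The side view shows the heavy tin held upright at (267,218) with its base about 0.20 m up. The middle tin stands behind it at (279,230), and the depth data show both other lids at standing height. The lamp is aside and everything else is untouched.

```bash
python3 -c "
from workcell import job
print(job.job_done())"
```

```text
the job is handed in; nothing more can be done
None
```

I swung the lamp aside, hefted all three tins from left to right, and handed the job in holding the right tin, the heaviest (about 2.6 N against 1.4–1.5 N), upright with its base about 20 cm above the desk; the submission returned no verdict.

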